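# Hang the job tub over the service desk

## Robot

A 7-joint arm with a two-finger parallel gripper is mounted at the origin on the work surface. World frame = base frame: x ahead of the robot, y to its left, z up, the work surface at z = 0. Lengths are in m, angles in rad, forces in N, time in s.
With the tool pointing down it reaches from about 0.35 to 0.9 m from the base axis. Payload 8.1 kg.
Tool frame: the origin (TCP) lies at the very end of the fingers, on their centre line; the grasp point (between the pads) lies 19 mm behind it; z points along the fingers, x is the direction in which the jaws open and shut, and the axes are right-handed (so a half turn about z gives the same grasp; the last joint's range is limited). The gripper opens to 85 mm and grips with 20 to 120 N. Pads are 22 mm wide; open, the fingers measure 114 mm over their backs; the gripper's body (76 mm by 85 mm) begins 54 mm behind the grasp point. The pads swing forward as they close: fully open they stand 13 mm farther back than shut.
Start: joints at [-1.37, 0.434, 0.025, 1.573, -0.012, 1.134, -0.075], TCP at [0.187, 0.596, 0.231] pointing down, gripper open.
Joint ranges: [-2.62, 2.62], [-0.44, 2.09], [-1.27, 1.32], [0.08, 2.57], [-1.32, 4.46], [0.12, 2], [-2.74, 2.74]. Speed limits (rad/s): [2.22, 2.22, 3.01, 3.01, 3.14, 3.14, 3.14].

## Interface

Orientations are given as [roll, pitch, yaw] about the fixed x, y, z axes, in that order (R = Rz(yaw) Ry(pitch) Rx(roll)).
In Python, from plant import get_state, camera, hand_in gives the robot as it stands. The module is installed in compiled form; this text tells all that it offers.
- The arm moves only by the shell command python3 -m creep 'ROWS' [OPENING]. ROWS is JSON, a list of rows, each an object with "offset": the shift along the tool's x, y, z in m, a list of three; "yaw": the turn about the tool's z in rad. In form: [{"offset": [dx, dy, dz], "yaw": yaw}, ...]. A call has 1 to 20 rows; each row is the pose to reach, as a shift and turn from the pose commanded when the call began, along the tool's axes at that moment; what a row does not reach only later rows make up. A row lasts 1/12 s, in which the tool goes at most 41.7 mm and 7.16 degrees, less where a joint would pass 70% of its speed; a pose out of reach is approached as far as the arm can. A call with a gripper value outside its range is refused whole. OPENING is the opening, from -1 (shut) to 1 (fully open), set as the call begins (- or left out, the last holds). The fingers move at their own pace and stop on an object; the grip force is fixed at half the most. Time passes only in rows, so rows that repeat a pose let the fingers close. It gives the time, the measured TCP pose, the force and the opening at its end, in the units of the state.
- get_state(): the state, without advancing time (a new reading comes with each control period).
- camera(name): name is "scene" or "top" or "wrist"; returns a dict with "img" (420x560x3 uint8, blue, green, red), "K" (3x3 intrinsics, pixels), "R" (3x3) and "t" (3): a world point X has camera coordinates R X + t. Camera axes: x right, y down, z forward; pixel columns grow to the right and rows downward; lengths in m; the calibration is good to about 2 mm. A picture is of the moment at which its call begins. There is no depth.
- hand_in(): hands the job in, once; it reports no verdict.
The state is a dict: "clock": time; "joint_pos": joint angles; "joint_vel": joint speeds; "joint_efforts": joint torques, N m; "tcp_pos": TCP position; "tcp_rot": TCP orientation; "force": force on the tool from outside, world axes, zero at the start; "torque": the same for the moment, N m; "gripper_width": opening from 0.0 (shut) to 1.0 (fully open).
Only numpy, scipy, OpenCV 4.12 (cv2) and the standard library are available. Lean on these libraries where they do the work, as an engineer would, in place of code of your own. Each camera call takes 0.05 s, during which the arm holds its last target.

## Task

Clear the desk for writing: take the S-hook out of its black holder and hook its upper curl over the steel rail, between the posts, and let go of it. Then lift the small parts tub by its front tab, keeping it upright, and hang it by the middle of its wire handle in the hook's lower curl, so that it hangs free and level, at rest. Leave the calculator, the paper roll and the white bottle where they are.

Things in the scene. Friction and masses are not known exactly. Their poses are not given: they have to be found in the camera images.
- rail: Fixed steel rail: a level round bar, 12 mm diameter, 340 mm long along its own y axis, its centre line 270 mm above the desk, on two posts 14 mm thick (22 mm round knobs on top) at y = -170 and +170 mm. Origin on the desk under the middle of the bar; z up; x level, square to the bar, pointing away from the robot (within 0.15 rad of world x).
- rail_mid (a point): Middle of the rail bar, on its centre line, 270 mm above the desk; axes as rail.
- hook: Loose steel S-hook, 90 g, of flat strip 16 mm wide (along its y) and 4 mm thick, 120 mm tall, 32 mm across (along x). Origin at the underside of the lower curl, z up. Both curls lie in its x-z plane, centred on the z axis. It starts upright in the holder, its -x side, where the lower curl is open, towards the robot (yaw within 0.5 rad); that side should face the robot on the rail too.
- hook_grip (a point): Centre of the S-hook's upper curl, half-way between its two upright legs, 104 mm above the hook's origin; axes as hook. The legs stand at x = -16..-12 and +12..+16 mm, upright up to z = 104 mm; the +x one ends free at z = 86 mm. Can be grasped here from above, one finger on the outside of each leg (closing along the hook's x axis): 32 mm wide.
- hook_seat (a point): Point in the S-hook's upper curl (an arch open at the bottom, 24 mm wide inside, inside top at z = 116 mm), 109.5 mm above the hook's origin, where the rail's centre line lies when the hook hangs on it; axes as hook. The rail enters the curl from +x under its free tip (at x = +14 mm, z = 86 mm) and over the shank, with its centre at z = 66 to 76 mm; then the hook is lowered.
- hook_bowl (a point): Seat of the tub's handle bar in the S-hook's lower curl, 9 mm above the origin; axes as hook. The curl is a bowl 24 mm wide inside, bottom at z = 4 mm, free tip on the -x side up to z = 22 mm. The shank slants from its +x side (z = 30 mm) up to the -x leg (z = 64 mm). A bar enters from -x over the tip and under the shank, its centre at z = 30 to 38 mm, then goes down.
- caddy: Fixed black holder block, 75 x 55 mm and 45 mm tall, with a 36 x 20 mm pocket in its middle, 30 mm deep, in which the S-hook stands. Origin at the centre of its underside, z up.
- tub: Loose grey open-topped tub, 140 to 280 g with the parts fixed in it: 80 mm (x) by 90 mm (y), 50 mm tall, wall 4 mm. Origin at the centre of its underside, z up. A stiff wire handle, 8 mm thick, stands over its middle (x = 0). A flat grip tab sticks out of its -x wall, towards the robot at the start (yaw within 0.35 rad). It hangs nearly level from the middle of its handle.
- tub_grip (a point): Grasp point on the tub's front tab, at x = -85 mm, half-way up the tab, 39 mm above the tub's underside; axes as tub. The tab is 12 mm thick (y), 22 mm tall, from x = -40 to -102 mm. Grasp from above, fingers closing along y.
- bail_mid (a point): Middle of the tub's handle bar, on its centre line, 106 mm above the tub's underside; axes as tub. The bar is straight, level, 8 mm thick, along the tub's y, between two uprights at y = -47 and +47 mm.
- calculator: Black calculator lying on the desk, 80 x 120 mm, 16 mm thick; origin at the centre of its underside. Leave alone.
- paper_roll: White paper roll standing on the desk, 72 mm across, 90 mm tall; origin at the centre of its underside. Leave alone.
- spray: White bottle, 60 mm across, 140 mm tall; origin at the centre of its underside. Leave alone.

How it is judged:
By the outcome, as a careful person would: the job done as asked, in the order asked, and still so for the second after the job is handed in, with the robot touching nothing.
It also fails if it takes over 64 s, if anything falls off the work surface, if the arm or the gripper's body presses on something with over 40 N, if the wrist force passes 120 N, or if a joint passes its speed limit or range.

## Working session

There is one attempt and no reset: what is moved stays moved. The work goes in short steps, Python scripts to look and compute and a shell command to move; the robot and the scene stay as the last step left them, time stands still between calls to the robot, and variables do not carry over. Pictures are saved under pics/ and viewed, and the job is handed in when it is done.

```bash
mkdir -p pics; cat > h.py <<'E'
import numpy as np, cv2
from plant import get_state, camera
def snap(n,f):
    c=camera(n); cv2.imwrite(f'pics/{f}.png',c['img']); np.savez(f'pics/{f}.npz',**c); return c
def ld(f): return dict(np.load(f'pics/{f}.npz'))
def ray(c,u,v):
    d=c['R'].T@np.linalg.inv(c['K'])@np.array([u,v,1.]); return -c['R'].T@c['t'],d
def onz(c,u,v,z):
    o,d=ray(c,u,v); return o+d*(z-o[2])/d[2]
def tri(c1,p1,c2,p2):
    o1,d1=ray(c1,*p1);o2,d2=ray(c2,*p2)
    s=np.linalg.lstsq(np.c_[d1,-d2],o2-o1,rcond=None)[0]
    a=o1+d1*s[0];b=o2+d2*s[1]; return (a+b)/2,np.linalg.norm(a-b)
def proj(c,X):
    p=c['K']@(c['R']@np.asarray(X,float)+c['t']); return p[:2]/p[2]
E
python3 - <<'E'
from h import *
np.set_printoptions(precision=4,suppress=True)
for n in ['scene','top','wrist']:
    c=snap(n,n+'0'); print(n,c['K'].tolist(),-c['R'].T@c['t'],c['R'].tolist())
print(get_state())
E
```

```text
scene [[484.6741396823592, 0.0, 283.34471775025236], [0.0, 484.6741396823592, 208.54376115544454], [0.0, 0.0, 1.0]] [ 0.9057 -0.7597  0.9522] [[0.9100756053795095, 0.4138969671705568, -0.021253071781128487], [0.26779009338034293, -0.6264062255166211, -0.7320544423206291], [-0.3163081699552922, 0.6605335276888185, -0.680914532388977]]
top [[388.28928744520374, 0.0, 281.2883603404864], [0.0, 388.28928744520374, 204.31302735678227], [0.0, 0.0, 1.0]] [ 0.4362 -0.017   1.2859] [[0.0014319443323844944, -0.9996675523336196, -0.025743627303445555], [-0.9947171864765201, 0.001218509940332091, -0.10264615999520585], [0.10264340438462201, 0.02575461210802965, -0.9943847502307646]]
wrist [[359.5392994716348, 0.0, 283.6805476132664], [0.0, 359.5392994716348, 212.81068788905665], [0.0, 0.0, 1.0]] [0.1082 0.6215 0.373 ] [[0.2990132285307582, 0.9542481934128927, -0.001214303028593497], [0.9041954180413262, -0.28292203545160677, 0.3199777614913156], [0.3049946477508843, -0.0967755507561311, -0.9474242754010284]]
{'clock': 0.15, 'joint_pos': array([-1.3696,  0.4351,  0.025 ,  1.5738, -0.0116,  1.134 , -0.0751]), 'joint_vel': array([ 0.0004, -0.0013, -0.0006, -0.0025, -0.0012,  0.0005, -0.0008]), 'joint_efforts': array([  0.0025, -67.0883,   1.0262, -31.645 ,   0.0156,   0.0092,
        -0.    ]), 'tcp_pos': array([0.1869, 0.596 , 0.2307]), 'tcp_rot': array([3.1415, 0.0012, 1.2669]), 'force': array([ 0.9508, -0.7557,  0.2258]), 'torque': array([-0.0657, -0.0166,  0.0324]), 'gripper_width': 1.005310109017703}
```

View pics/scene0.png

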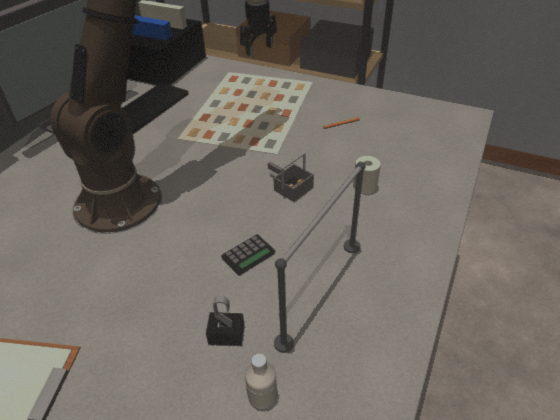

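View pics/top0.png

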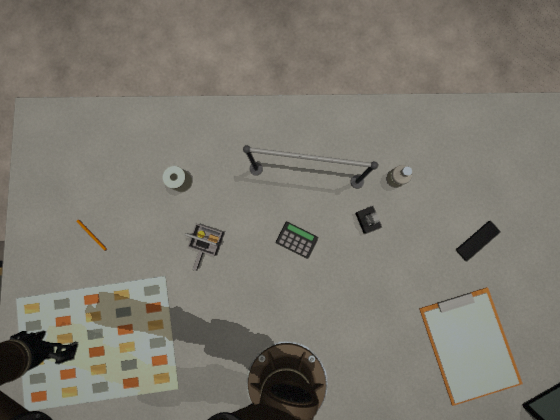

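View pics/wrist0.png

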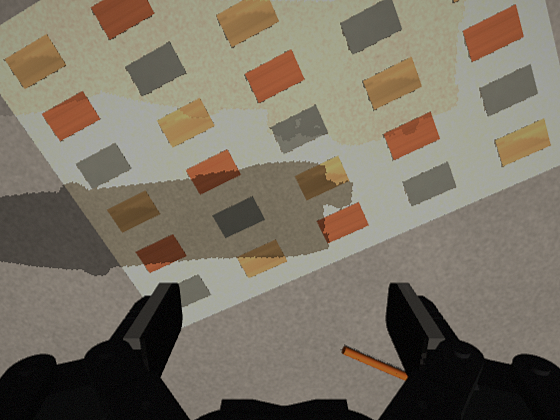

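The three objects are visible: rail (top, about 247,150 to 374,165), hook and holder (368,220), tub (208,240). I'll enlarge these regions to pick pixels.

```bash
python3 - <<'E'
import cv2,numpy as np
from h import *
t=ld('top0')['img'];s=ld('scene0')['img']
def z(i,x,y,w,h,k): return cv2.resize(i[y:y+h,x:x+w],None,fx=k,fy=k,interpolation=cv2.INTER_CUBIC)
cv2.imwrite('pics/c1.png',np.hstack([z(t,345,195,50,50,8),z(t,180,215,50,60,8)[:400]]))
cv2.imwrite('pics/c2.png',np.hstack([z(s,195,285,60,65,6),z(s,260,145,65,65,6)]))
cv2.imwrite('pics/c3.png',np.vstack([z(t,235,135,150,60,5)]))
E
```

```text
(no output)
```

View pics/c1.png

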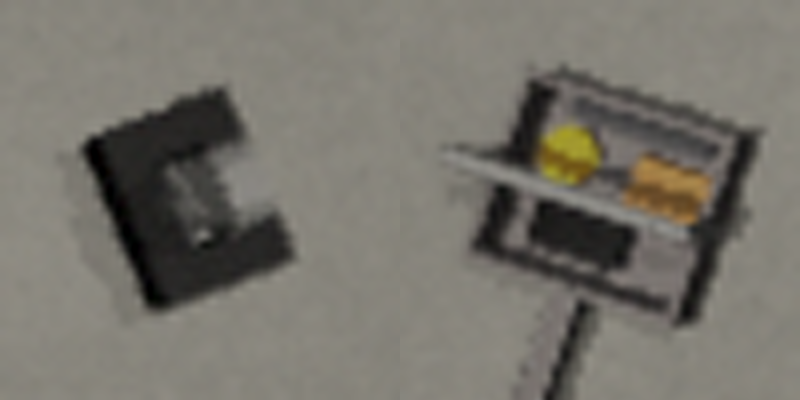

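View pics/c2.png

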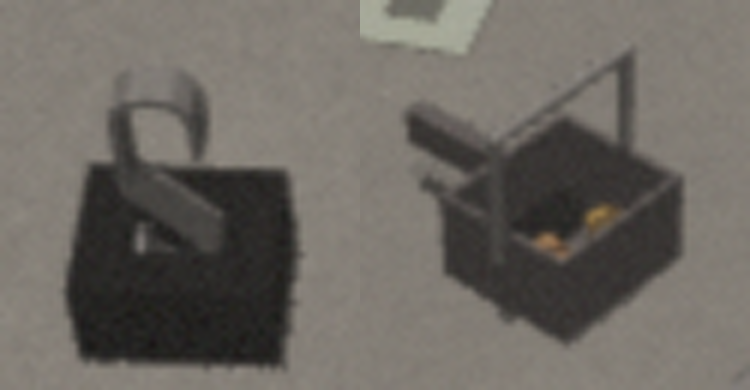

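View pics/c3.png

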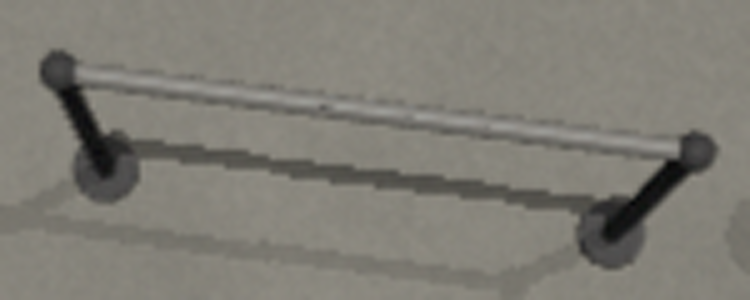

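```bash
python3 - <<'E'
from h import *
np.set_printoptions(precision=4,suppress=True)
t=ld('top0');s=ld('scene0')
T=lambda x,y:(235+x/5,135+y/5)
print('knobs',tri(t,(246.4,149.2),s,(362,165)),tri(t,(374.4,165.2),s,(281,264.5)))
a=onz(t,*T(90,75),.27);b=onz(t,*T(665,147),.27);print('bar',a,b,np.arctan2(-(a-b)[0],(a-b)[1]))
# caddy top corners
C=[onz(t,345+x/8,195+y/8,.045) for x,y in [(95,140),(222,88),(297,258),(165,308)]]
print('caddy',C,np.mean(C,0))
S=[onz(s,195+x/6,285+y/6,.045) for x,y in [(88,163),(290,168),(297,295),(70,290)]]
print('caddyS',S,np.mean(S,0))
# hook top arch in scene: extreme top mid
print('hook arch',onz(s,195+158/6,285+75/6,.135))
# tub
U=[onz(t,180+(x-400)/8,215+y/8,.05) for x,y in [(540,70),(755,130),(690,320),(475,250)]]
print('tub',U,np.mean(U,0))
print('bail ends',tri(t,(180+45/8,215+152/8),s,(260+(630-360)/6,145+52/6)),tri(t,(180+290/8,215+235/8),s,(260+(495-360)/6,145+148/6)))
E
```

```text
knobs (array([0.6915, 0.1039, 0.2695]), np.float64(0.004050666010506998)) (array([ 0.6459, -0.2365,  0.2683]), np.float64(0.002054937509010362))
bar [0.6872 0.0852 0.27  ] [ 0.6469 -0.2198  0.27  ] -0.1314486275791322
caddy [array([ 0.5377, -0.2261,  0.045 ]), array([ 0.5585, -0.277 ,  0.045 ]), array([ 0.4907, -0.305 ,  0.045 ]), array([ 0.4709, -0.2525,  0.045 ])] [ 0.5145 -0.2652  0.045 ]
caddyS [array([ 0.4735, -0.2554,  0.045 ]), array([ 0.544 , -0.2271,  0.045 ]), array([ 0.5718, -0.2742,  0.045 ]), array([ 0.4958, -0.3053,  0.045 ])] [ 0.5213 -0.2655  0.045 ]
hook arch [ 0.5199 -0.2643  0.135 ]
tub [array([0.5015, 0.2834, 0.05  ]), array([0.4776, 0.1966, 0.05  ]), array([0.4024, 0.2212, 0.05  ]), array([0.4299, 0.3077, 0.05  ])] [0.4528 0.2522 0.05  ]
bail ends (array([0.4686, 0.3082, 0.0986]), np.float64(0.002643948456862437)) (array([0.4379, 0.2137, 0.0981]), np.float64(0.004612270967647332))
```

Rail middle is at about (0.668, -0.067) with yaw -0.13, and the holder at (0.517, -0.265) with yaw about 0.38. The tub is at about (0.453, 0.252). Moving the wrist camera over the hook.

```bash
python3 -m creep '[{"offset":[-0.36,0.286,-0.04],"yaw":0.45},{"offset":[-0.723,0.572,-0.05],"yaw":0.887},{"offset":[-0.723,0.572,-0.05],"yaw":0.887},{"offset":[-0.723,0.572,-0.05],"yaw":0.887},{"offset":[-0.723,0.572,-0.05],"yaw":0.887},{"offset":[-0.723,0.572,-0.05],"yaw":0.887},{"offset":[-0.723,0.572,-0.05],"yaw":0.887},{"offset":[-0.723,0.572,-0.05],"yaw":0.887},{"offset":[-0.723,0.572,-0.05],"yaw":0.887},{"offset":[-0.723,0.572,-0.05],"yaw":0.887},{"offset":[-0.723,0.572,-0.05],"yaw":0.887},{"offset":[-0.723,0.572,-0.05],"yaw":0.887},{"offset":[-0.723,0.572,-0.05],"yaw":0.887},{"offset":[-0.723,0.572,-0.05],"yaw":0.887},{"offset":[-0.723,0.572,-0.05],"yaw":0.887},{"offset":[-0.723,0.572,-0.05],"yaw":0.887},{"offset":[-0.723,0.572,-0.05],"yaw":0.887},{"offset":[-0.723,0.572,-0.05],"yaw":0.887},{"offset":[-0.723,0.572,-0.05],"yaw":0.887},{"offset":[-0.723,0.572,-0.05],"yaw":0.887}]'
```

```text
clock: 1.82
tcp_pos: [0.4847, -0.1825, 0.2767]
tcp_rot: [-3.141, -0.001, 0.381]
force: [1.4, 1.0, 0.6]
gripper_width: 1.0
```

```bash
python3 -m creep '[{"offset":[0,0.04,0],"yaw":0},{"offset":[0,0.075,0],"yaw":0},{"offset":[0,0.08,0],"yaw":0},{"offset":[0,0.08,0],"yaw":0},{"offset":[0,0.08,0],"yaw":0}]'; python3 - <<'E'
from h import *
snap('wrist','w1');print(get_state()['tcp_pos'],get_state()['tcp_rot'])
E
```

```text
clock: 2.23
tcp_pos: [0.5136, -0.2547, 0.276]
tcp_rot: [-3.141, 0.001, 0.379]
force: [-0.3, 0.8, -0.0]
gripper_width: 1.0
[ 0.51374912 -0.25377648  0.27619777] [-3.14022225e+00  2.89499096e-04  3.80694296e-01]
```

View pics/w1.png

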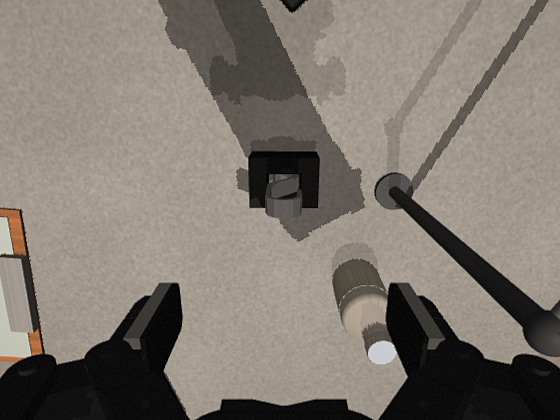

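```bash
python3 - <<'E'
from h import *
i=ld('w1')['img'][140:230,240:330];cv2.imwrite('pics/w1c.png',cv2.resize(i,None,fx=6,fy=6,interpolation=cv2.INTER_CUBIC))
E
```

```text
(no output)
```

View pics/w1c.png

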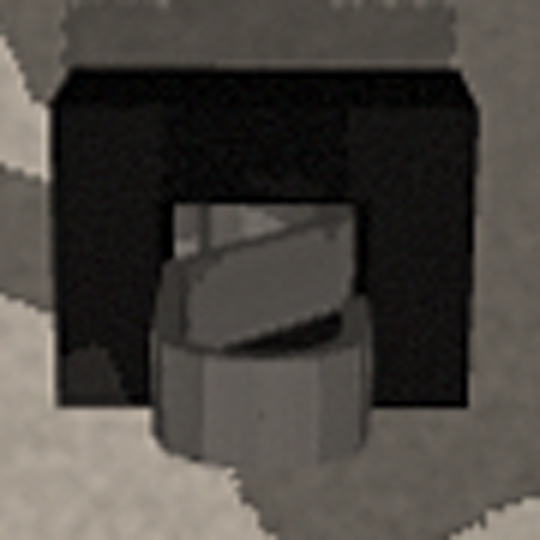

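```bash
python3 - <<'E'
from h import *
np.set_printoptions(precision=4,suppress=True)
c=ld('w1');P=lambda x,y:(240+x/6,140+y/6)
ps=np.deg2rad(0);q=.3805
tx=np.array([np.cos(q),np.sin(q),0]);ty=np.array([np.sin(q),-np.cos(q),0])
tcp=np.array([.5137,-.2538,.276])
for n,p,z in [('arch near',(262,356),.135),('arch far',(262,465),.135),('L far',(153,430),.119),('R far',(370,430),.119),('L near',(153,345),.119),('R near',(372,338),.119),('cad TL',(52,108),.045),('cad TR',(477,108),.045),('BL',(57,405),.045),('BR',(468,405),.045),('pocketTL',(173,204),.045),('pTR',(352,204),.045)]:
    X=onz(c,*P(*p),z);print(n,X,(X-tcp)@tx,(X-tcp)@ty)
E
```

```text
arch near [ 0.5139 -0.2554  0.135 ] -0.0003836775448406389 0.0015820283225349832
arch far [ 0.5198 -0.2701  0.135 ] -0.0004020307972820134 0.017398472414667968
L far [ 0.505  -0.2762  0.119 ] -0.016373692081486105 0.01757886886362009
R far [ 0.5345 -0.2644  0.119 ] 0.015377020170222846 0.017601294362913786
L near [ 0.5004 -0.2641  0.119 ] -0.016150118540248917 0.004641025928879255
R near [ 0.5294 -0.2514  0.119 ] 0.015458343905112186 0.0036148892875452867
cad TL [ 0.4731 -0.252   0.045 ] -0.03697769789980953 -0.016766274115790892
cad TR [ 0.5417 -0.2246  0.045 ] 0.03686657982523215 -0.016698652255239154
BL [ 0.4925 -0.3026  0.045 ] -0.03781449405884884 0.0374199318389976
BR [ 0.5619 -0.2749  0.045 ] 0.036890415933818296 0.037473966612256326
pocketTL [ 0.4988 -0.26    0.045 ] -0.01619309913483054 0.00023638608495928407
pTR [ 0.5281 -0.2483  0.045 ] 0.01535798931717211 0.00026337551097200504
```

```bash
python3 -m creep '[{"offset":[0,0.009,0.03],"yaw":0},{"offset":[0,0.009,0.07],"yaw":0},{"offset":[0,0.009,0.10],"yaw":0},{"offset":[0,0.009,0.10],"yaw":0},{"offset":[0,0.009,0.10],"yaw":0}]'; python3 - <<'E'
from h import *
snap('wrist','w2');print(get_state()['tcp_pos'],get_state()['tcp_rot'])
E
```

```text
clock: 2.7
tcp_pos: [0.5169, -0.2613, 0.1763]
tcp_rot: [-3.139, 0.001, 0.382]
force: [0.5, -0.3, -0.2]
gripper_width: 0.998
[ 0.51786027 -0.26242543  0.1778933 ] [-3.14157809e+00 -6.97050383e-04  3.81370460e-01]
```

View pics/w2.png

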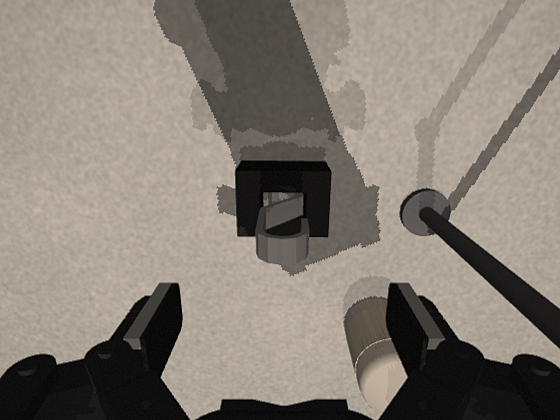

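Hook still centred at (283,248), between the pads. Descending with the jaws narrowed to keep clear of the bottle, then closing.

```bash
python3 - <<'E'
from h import *
c=ld('top0');print(onz(c,404,171,.14),onz(c,398,180,.03))
E
python3 -m creep '[{"offset":[0,0,0.0],"yaw":0},{"offset":[0,0,0.02],"yaw":0},{"offset":[0,0,0.05],"yaw":0},{"offset":[0,0,0.077],"yaw":0},{"offset":[0,0,0.077],"yaw":0},{"offset":[0,0,0.077],"yaw":0}]' 0.2
python3 -m creep '[{"offset":[0,0,0],"yaw":0},{"offset":[0,0,0],"yaw":0},{"offset":[0,0,0],"yaw":0},{"offset":[0,0,0],"yaw":0},{"offset":[0,0,0],"yaw":0},{"offset":[0,0,0],"yaw":0},{"offset":[0,0,0],"yaw":0},{"offset":[0,0,0],"yaw":0}]' -1
python3 - <<'E'
from h import *
snap('wrist','w3');print(get_state()['tcp_pos'],get_state()['tcp_rot'])
E
```

```text
[ 0.65350423 -0.35170658  0.14      ] [ 0.64477943 -0.36358868  0.03      ]
clock: 3.25
tcp_pos: [0.5177, -0.2634, 0.1007]
tcp_rot: [-3.142, -0.0, 0.38]
force: [-0.5, -0.0, 0.4]
gripper_width: 0.604
clock: 3.92
tcp_pos: [0.5186, -0.2646, 0.1023]
tcp_rot: [3.139, -0.003, 0.38]
force: [-1.2, 0.1, 7.1]
gripper_width: 0.359
[ 0.51862034 -0.26455821  0.10228192] [ 3.13882521e+00 -2.92743900e-03  3.79718979e-01]
```

View pics/w3.png

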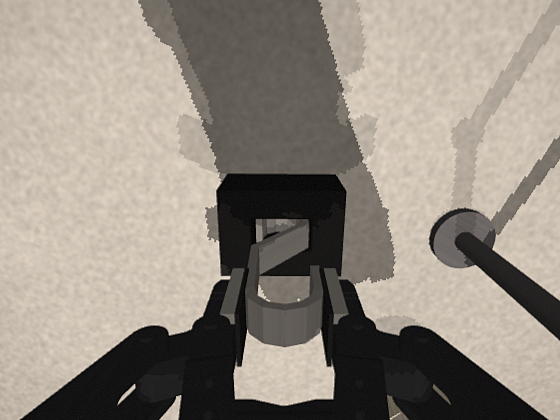

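The hook's legs sit between the pads (about 240 and 330, 290). I'll lift it and carry it to a point in front of the rail middle, turning to the rail's yaw.

```bash
python3 -m creep '[{"offset":[0,0,-0.01],"yaw":0},{"offset":[0,0,-0.03],"yaw":0},{"offset":[0,0,-0.05],"yaw":0},{"offset":[0,0,-0.08],"yaw":0},{"offset":[0,0,-0.11],"yaw":0},{"offset":[0,0,-0.14],"yaw":0},{"offset":[0,0,-0.165],"yaw":0},{"offset":[0,0,-0.18],"yaw":0},{"offset":[0,0,-0.184],"yaw":0},{"offset":[0,0,-0.184],"yaw":0}]'
python3 -m creep '[{"offset":[0.01,-0.01,-0.0],"yaw":0.05},{"offset":[0.03,-0.035,-0.0],"yaw":0.14},{"offset":[0.05,-0.06,0],"yaw":0.23},{"offset":[0.07,-0.085,0],"yaw":0.32},{"offset":[0.09,-0.11,0],"yaw":0.4},{"offset":[0.115,-0.14,0],"yaw":0.48},{"offset":[0.135,-0.158,0],"yaw":0.51},{"offset":[0.1427,-0.166,0],"yaw":0.512},{"offset":[0.1427,-0.166,0],"yaw":0.512},{"offset":[0.1427,-0.166,0],"yaw":0.512},{"offset":[0.1427,-0.166,0],"yaw":0.512}]'
python3 - <<'E'
from h import *
for n in ['wrist','scene','top']: snap(n,n+'4')
print(get_state()['tcp_pos'],get_state()['tcp_rot'],get_state()['gripper_width'])
i=ld('scene4')['img'][120:320,220:400];cv2.imwrite('pics/s4c.png',cv2.resize(i,None,fx=3,fy=3,interpolation=cv2.INTER_CUBIC))
E
```

```text
clock: 4.8
tcp_pos: [0.5178, -0.2639, 0.2857]
tcp_rot: [3.14, -0.003, 0.38]
force: [-0.5, -0.2, -2.1]
gripper_width: 0.36
clock: 5.72
tcp_pos: [0.5874, -0.058, 0.2833]
tcp_rot: [3.141, 0.001, -0.134]
force: [-0.3, 0.2, -1.1]
gripper_width: 0.356
[ 0.58773502 -0.05802287  0.28369357] [-3.14158735e+00 -3.16053368e-05 -1.34519812e-01] 0.35806960371590585
```

View pics/wrist4.png

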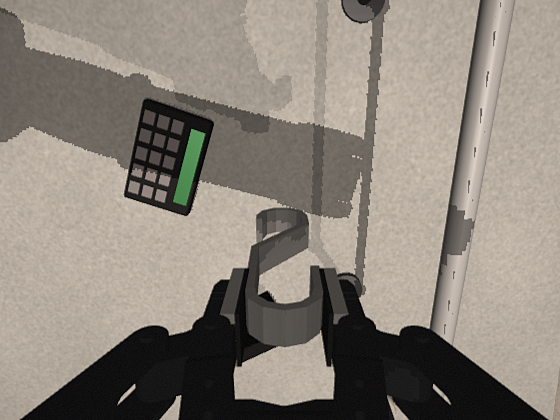

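View pics/s4c.png

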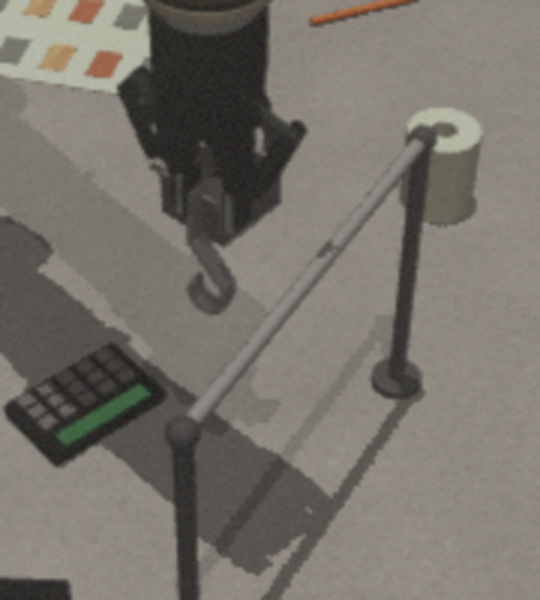

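Wrist view: the hook is held upright, its lower curl at about (283,215). The rail runs from (500,0) to (443,330). I'll measure the rail relative to the tool.

```bash
python3 - <<'E'
from h import *
np.set_printoptions(precision=4,suppress=True)
c=ld('wrist4');g=cv2.cvtColor(c['img'],6).astype(int)
for r in (30,100,150,180,300): print(r,g[r,425:530].tolist()) if r in(100,300) else 0
i=c['img'][190:360,225:345];cv2.imwrite('pics/w4c.png',cv2.resize(i,None,fx=4.5,fy=4.5,interpolation=cv2.INTER_CUBIC))
i=c['img'][0:340,420:540];cv2.imwrite('pics/w4d.png',cv2.resize(i,None,fx=1.76*2,fy=1.76,interpolation=cv2.INTER_CUBIC))
E
```

```text
100 [174, 179, 185, 179, 175, 176, 180, 182, 175, 172, 174, 177, 182, 182, 180, 182, 182, 182, 185, 186, 187, 182, 176, 173, 177, 178, 183, 182, 183, 181, 179, 177, 174, 172, 174, 172, 169, 174, 188, 108, 47, 51, 69, 84, 95, 107, 113, 124, 131, 138, 143, 147, 153, 157, 167, 177, 186, 194, 200, 207, 213, 204, 195, 186, 184, 181, 179, 175, 173, 166, 157, 140, 162, 176, 181, 175, 171, 169, 174, 175, 169, 167, 169, 175, 173, 171, 172, 171, 173, 170, 170, 172, 174, 171, 175, 177, 177, 173, 170, 166, 165, 167, 167, 168, 172]
300 [177, 176, 177, 173, 171, 171, 172, 176, 157, 67, 51, 75, 91, 104, 116, 126, 136, 141, 147, 155, 160, 170, 178, 134, 123, 184, 191, 189, 186, 185, 184, 179, 177, 170, 158, 142, 177, 174, 168, 168, 171, 174, 173, 173, 175, 179, 183, 183, 182, 184, 185, 184, 179, 175, 175, 175, 173, 180, 186, 185, 180, 172, 168, 168, 175, 183, 177, 175, 176, 181, 177, 179, 182, 181, 182, 183, 181, 181, 178, 177, 176, 179, 180, 179, 180, 181, 182, 177, 174, 176, 180, 179, 178, 179, 176, 177, 181, 179, 174, 170, 172, 177, 175, 173, 169]
```

View pics/w4c.png

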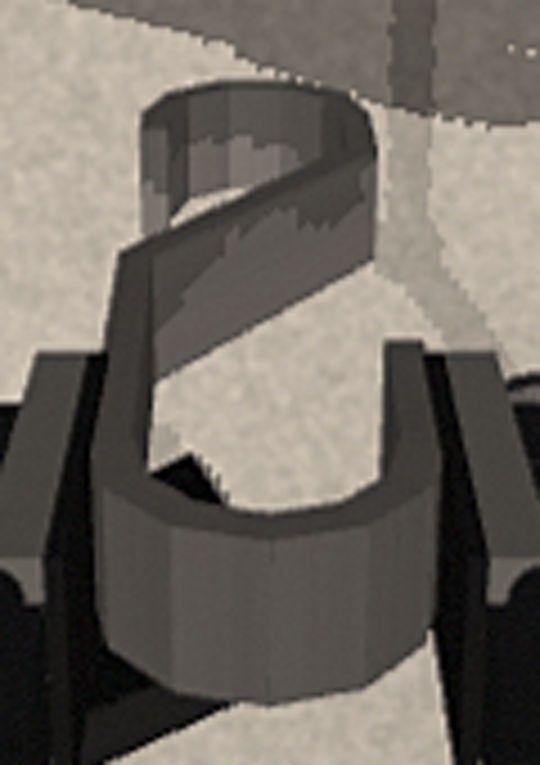

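View pics/w4d.png

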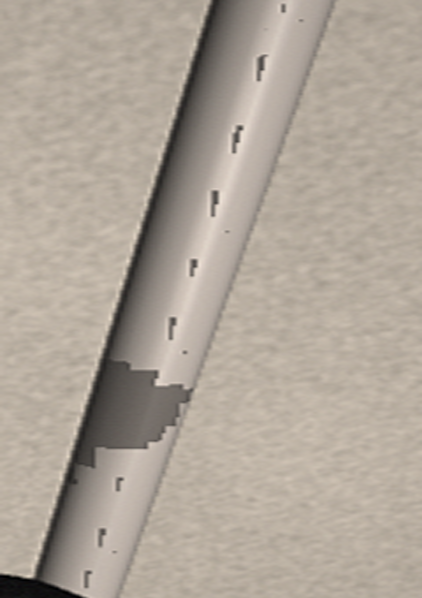

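```bash
python3 - <<'E'
from h import *
np.set_printoptions(precision=4,suppress=True)
c=ld('wrist4');s=get_state();tcp=s['tcp_pos'];q=s['tcp_rot'][2]
tx=np.array([np.cos(q),np.sin(q),0]);ty=np.array([np.sin(q),-np.cos(q),0])
L=[]
for p in [(480.3,100),(447,300)]:
    X=onz(c,*p,.27);L.append(X);print('rail',X,(X-tcp)@tx,(X-tcp)@ty)
d=L[0]-L[1];print('rail yaw',np.arctan2(-d[0],d[1]),'tool yaw',q)
P=lambda x,y:(225+x/4.5,190+y/4.5)
z0=tcp[2]-.087
for n,p,z in [('arch near',(270,513),.118),('arch far',(270,703),.12),('Lnear',(94,475),.104),('Rnear',(441,475),.104),('tip',(405,342),.086),('bowl L',(140,125),.016),('bowl R',(376,150),.016),('bowl bottom near',(255,80),.0)]:
    X=onz(c,*P(*p),z0+z);print(n,X,(X-tcp)@tx,(X-tcp)@ty)
# independent tri of rail ends
E
```

```text
rail [0.6783 0.0102 0.27  ] 0.08063532408277231 -0.07979566288851304
rail [ 0.6658 -0.0839  0.27  ] 0.08082568242143916 0.015134170898311579
rail yaw -0.13251456168592504 tool yaw -0.13451981204745822
arch near [ 0.5894 -0.0467  0.3147] 0.000109482897336582 -0.01139488635619848
arch far [ 0.5872 -0.0631  0.3167] 0.0001400068864093975 0.005143047159508646
Lnear [ 0.5733 -0.0498  0.3007] -0.015406844870809594 -0.006170145559889017
Rnear [ 0.6037 -0.0539  0.3007] 0.015258192527804519 -0.006224998333012381
tip [ 0.6024 -0.0499  0.2827] 0.01342637154932811 -0.010058653250993092
bowl L [ 0.5711 -0.0479  0.2127] -0.01781765860781264 -0.007795883334283618
bowl R [ 0.6034 -0.056   0.2127] 0.015205501522365768 -0.004122139600269539
bowl bottom near [ 0.5871 -0.0486  0.1967] -0.0018722052725645706 -0.00924391441029357
```

Rail and hook yaw agree (-0.1325 and -0.1345), and the rail is 80.6 mm ahead. Moving in.

```bash
python3 -m creep '[{"offset":[0.01,0,0],"yaw":0},{"offset":[0.03,0,0],"yaw":0},{"offset":[0.045,0,0],"yaw":0},{"offset":[0.06,0,0],"yaw":0},{"offset":[0.07,0,0],"yaw":0},{"offset":[0.077,0,0],"yaw":0},{"offset":[0.0805,0,0],"yaw":0},{"offset":[0.0805,0,0],"yaw":0},{"offset":[0.0805,0,0],"yaw":0}]'
python3 - <<'E'
from h import *
for n in ['wrist']: snap(n,n+'5')
i=ld('wrist5')['img'][150:400,180:400];cv2.imwrite('pics/w5c.png',cv2.resize(i,None,fx=2.4,fy=2.4,interpolation=cv2.INTER_CUBIC))
E
```

```text
clock: 6.62
tcp_pos: [0.6677, -0.0674, 0.2836]
tcp_rot: [3.142, 0.0, -0.133]
force: [-0.3, 0.4, -0.2]
gripper_width: 0.355
```

View pics/w5c.png

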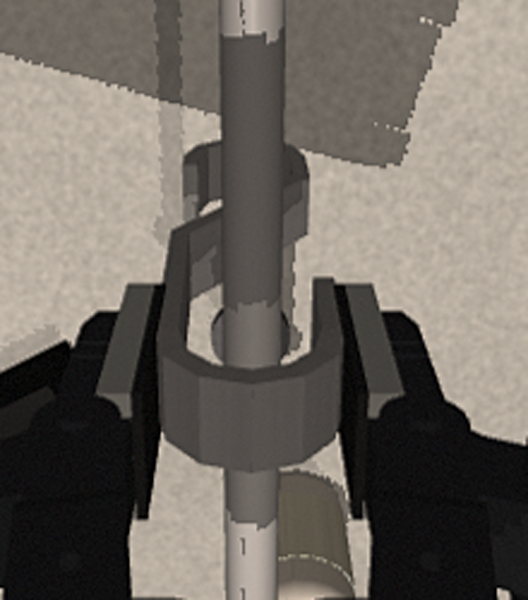

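The rail now passes through the middle of the upper curl (crop column about 252), with no contact force. Lowering.

```bash
python3 -m creep '[{"offset":[0,0,0.005],"yaw":0},{"offset":[0,0,0.012],"yaw":0},{"offset":[0,0,0.02],"yaw":0},{"offset":[0,0,0.028],"yaw":0},{"offset":[0,0,0.033],"yaw":0},{"offset":[0,0,0.036],"yaw":0},{"offset":[0,0,0.036],"yaw":0},{"offset":[0,0,0.036],"yaw":0}]'
python3 - <<'E'
from h import *
for n in ['wrist']: snap(n,n+'6')
i=ld('wrist6')['img'][150:400,180:400];cv2.imwrite('pics/w6c.png',cv2.resize(i,None,fx=2.4,fy=2.4,interpolation=cv2.INTER_CUBIC))
E
```

```text
clock: 7.33
tcp_pos: [0.6681, -0.0668, 0.2483]
tcp_rot: [-3.141, -0.0, -0.132]
force: [-3.6, 1.7, 7.3]
gripper_width: 0.36
```

View pics/w6c.png

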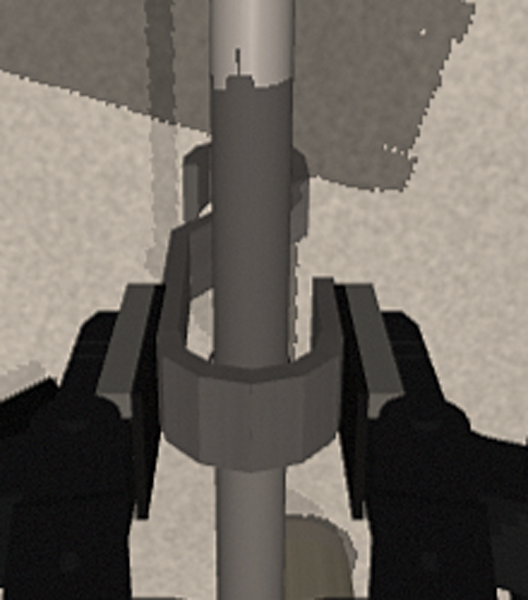

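Seated: upward contact force is 7 N. Releasing and then rising.

```bash
python3 -m creep '[{"offset":[0,0,-0.0005],"yaw":0},{"offset":[0,0,-0.0005],"yaw":0},{"offset":[0,0,-0.0005],"yaw":0},{"offset":[0,0,-0.0005],"yaw":0},{"offset":[0,0,-0.0005],"yaw":0}]' 0.3
python3 -m creep '[{"offset":[0,0,-0.02],"yaw":0},{"offset":[0,0,-0.05],"yaw":0},{"offset":[0,0,-0.09],"yaw":0},{"offset":[0,0,-0.12],"yaw":0},{"offset":[0,0,-0.13],"yaw":0},{"offset":[0,0,-0.13],"yaw":0},{"offset":[0,0,-0.13],"yaw":0}]'
python3 - <<'E'
from h import *
for n in ['wrist','scene']: snap(n,n+'7')
i=ld('wrist7')['img'][150:400,180:400];a=cv2.resize(i,None,fx=2,fy=2,interpolation=cv2.INTER_CUBIC)
i=ld('scene7')['img'][150:300,260:392];b=cv2.resize(i,(440,500),interpolation=cv2.INTER_CUBIC)
cv2.imwrite('pics/w7c.png',np.hstack([a,b[:500]])[:, :800])
E
```

```text
clock: 7.8
tcp_pos: [0.6681, -0.0669, 0.2478]
tcp_rot: [3.141, 0.0, -0.132]
force: [-0.5, -0.4, -0.1]
gripper_width: 0.648
clock: 8.38
tcp_pos: [0.6682, -0.0671, 0.3778]
tcp_rot: [-3.141, -0.0, -0.132]
force: [-0.3, -0.1, -0.8]
gripper_width: 0.652
```

View pics/w7c.png

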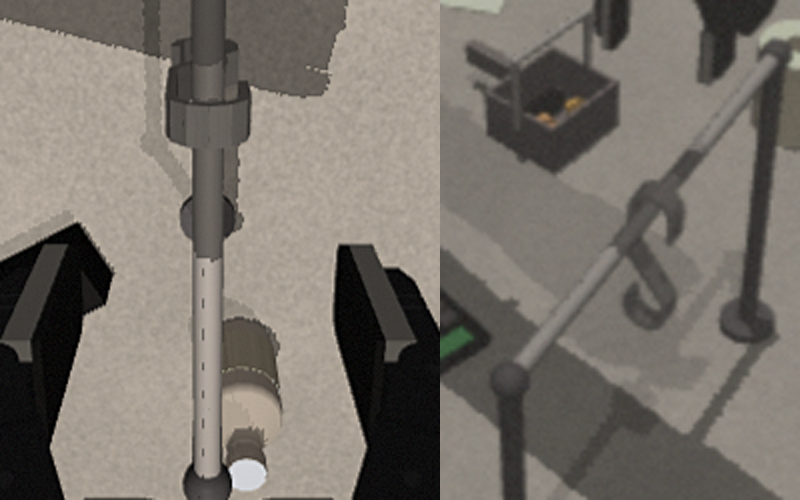

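The hook hangs plumb near the rail middle and the gripper is clear of it. Moving over the tub's tab, turned to its yaw, to look.

```bash
python3 -m creep '[{"offset":[-0.02,-0.018,0],"yaw":-0.1},{"offset":[-0.05,-0.045,0],"yaw":-0.22},{"offset":[-0.08,-0.072,0],"yaw":-0.34},{"offset":[-0.11,-0.099,0],"yaw":-0.46},{"offset":[-0.14,-0.126,0.01],"yaw":-0.58},{"offset":[-0.17,-0.153,0.02],"yaw":-0.7},{"offset":[-0.2,-0.18,0.035],"yaw":-0.82},{"offset":[-0.23,-0.207,0.05],"yaw":-0.94},{"offset":[-0.26,-0.234,0.065],"yaw":-1.06},{"offset":[-0.29,-0.26,0.08],"yaw":-1.18},{"offset":[-0.315,-0.282,0.095],"yaw":-1.29},{"offset":[-0.33,-0.297,0.11],"yaw":-1.37},{"offset":[-0.339,-0.304,0.118],"yaw":-1.382},{"offset":[-0.339,-0.304,0.118],"yaw":-1.382},{"offset":[-0.339,-0.304,0.118],"yaw":-1.382},{"offset":[-0.339,-0.304,0.118],"yaw":-1.382}]'
python3 - <<'E'
from h import *
for n in ['wrist','scene']: snap(n,n+'8')
E
```

```text
clock: 9.82
tcp_pos: [0.3735, 0.2777, 0.2605]
tcp_rot: [3.141, 0.0, 1.246]
force: [-0.3, -1.4, 0.4]
gripper_width: 0.651
```

View pics/wrist8.png

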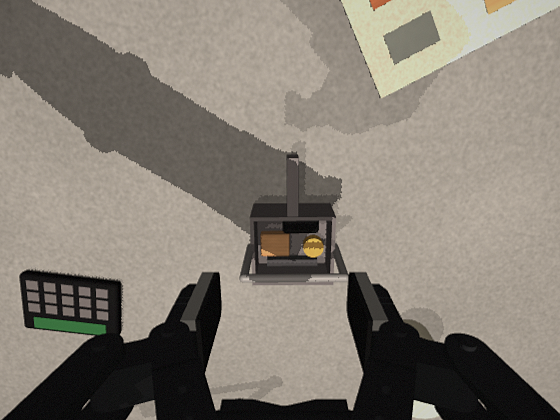

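```bash
python3 - <<'E'
from h import *
i=ld('wrist8')['img'][145:290,230:360];cv2.imwrite('pics/w8c.png',cv2.resize(i,None,fx=4,fy=4,interpolation=cv2.INTER_CUBIC))
E
```

```text
(no output)
```

View pics/w8c.png

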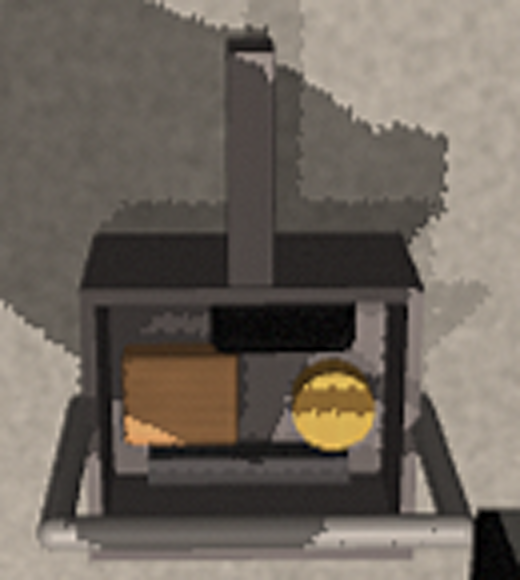

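```bash
python3 - <<'E'
from h import *
np.set_printoptions(precision=4,suppress=True)
c=ld('wrist8');s=get_state();tcp=s['tcp_pos'];q=s['tcp_rot'][2];print(tcp,q)
tx=np.array([np.cos(q),np.sin(q),0]);ty=np.array([np.sin(q),-np.cos(q),0])
P=lambda x,y:(230+x/4,145+y/4)
D={}
for n,p,z in [('tabend',(250,50),.05),('tabroot',(250.5,285),.05),('rimFL',(80,290),.05),('rimFR',(424,290),.05),('bailL',(42,533),.106),('bailR',(470,530),.106),('back',(250,555),.05)]:
    X=onz(c,*P(*p),z);D[n]=X;print(n,X,(X-tcp)@tx,(X-tcp)@ty)
d=D['tabroot']-D['tabend'];print(np.arctan2(d[1],d[0]),np.linalg.norm(d))
d=D['bailR']-D['bailL'];print(np.arctan2(d[1],d[0])-np.pi/2,np.linalg.norm(d))
c=ld('wrist7')
for y in (90,100,145): print('hook',onz(c,180+207/2,150+y/2,.1605+.118))
E
```

```text
[0.3736 0.278  0.2608] 1.2458450786761364
tabend [0.3568 0.2933 0.05  ] 0.009194085819739036 -0.020862591727033655
tabroot [0.415  0.2743 0.05  ] 0.009799228259712977 0.040413262955092434
rimFL [0.4022 0.2319 0.05  ] -0.03454393412466921 0.04178300168169478
rimFR [0.4308 0.3167 0.05  ] 0.054946711365781456 0.041799144364775144
bailL [0.4385 0.2143 0.106 ] -0.03961695881104354 0.0818352139213098
bailR [0.4695 0.3087 0.106 ] 0.05971938782273536 0.08107383809884995
back [0.4904 0.2495 0.05  ] 0.010284876923517618 0.11978548152856275
-0.3150758612936722 0.06127884271424919
-0.3172867734385014 0.09933926442091918
hook [ 0.6698 -0.0525  0.2785]
hook [ 0.6694 -0.0561  0.2785]
hook [ 0.6672 -0.0727  0.2785]
```

```bash
python3 -m creep '[{"offset":[0.0095,-0.004,0.02],"yaw":-0.006},{"offset":[0.0095,-0.004,0.06],"yaw":-0.006},{"offset":[0.0095,-0.004,0.1],"yaw":-0.006},{"offset":[0.0095,-0.004,0.14],"yaw":-0.006},{"offset":[0.0095,-0.004,0.18],"yaw":-0.006},{"offset":[0.0095,-0.004,0.21],"yaw":-0.006},{"offset":[0.0095,-0.004,0.23],"yaw":-0.006},{"offset":[0.0095,-0.004,0.24],"yaw":-0.006},{"offset":[0.0095,-0.004,0.24],"yaw":-0.006},{"offset":[0.0095,-0.004,0.24],"yaw":-0.006}]' 0.0
python3 - <<'E'
from h import *
for n in ['wrist','scene']: snap(n,n+'9')
E
```

```text
clock: 10.75
tcp_pos: [0.3723, 0.2891, 0.0207]
tcp_rot: [3.141, -0.0, 1.254]
force: [0.4, -0.1, -0.0]
gripper_width: 0.501
```

View pics/wrist9.png

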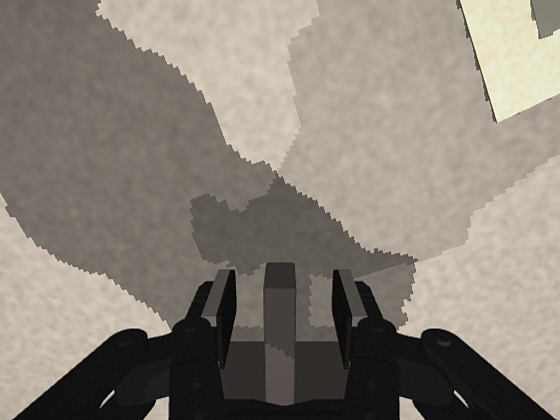

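The tab (column 280) lies between the pads. Closing, then a small test lift.

```bash
python3 -m creep '[{"offset":[0,0,0],"yaw":0},{"offset":[0,0,0],"yaw":0},{"offset":[0,0,0],"yaw":0},{"offset":[0,0,0],"yaw":0},{"offset":[0,0,0],"yaw":0},{"offset":[0,0,0],"yaw":0},{"offset":[0,0,0],"yaw":0},{"offset":[0,0,0],"yaw":0},{"offset":[0,0,0],"yaw":0},{"offset":[0,0,0],"yaw":0}]' -1
python3 -m creep '[{"offset":[0,0,-0.005],"yaw":0},{"offset":[0,0,-0.01],"yaw":0},{"offset":[0,0,-0.02],"yaw":0},{"offset":[0,0,-0.03],"yaw":0},{"offset":[0,0,-0.035],"yaw":0},{"offset":[0,0,-0.035],"yaw":0}]'
python3 - <<'E'
from h import *
for n in ['wrist','scene']: snap(n,n+'10')
i=ld('scene10')['img'][110:240,230:360];cv2.imwrite('pics/s10c.png',cv2.resize(i,None,fx=4,fy=4,interpolation=cv2.INTER_CUBIC))
E
```

```text
clock: 11.68
tcp_pos: [0.3716, 0.2898, 0.0209]
tcp_rot: [3.141, -0.001, 1.256]
force: [-2.3, -0.8, 8.5]
gripper_width: 0.126
clock: 12.18
tcp_pos: [0.3719, 0.29, 0.0566]
tcp_rot: [3.141, -0.002, 1.256]
force: [0.6, -0.0, -2.3]
gripper_width: 0.13
```

View pics/wrist10.png

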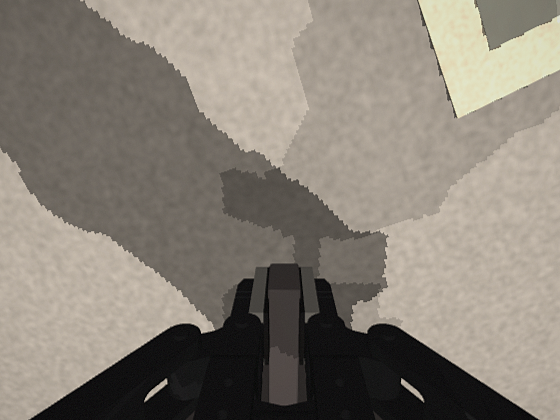

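View pics/s10c.png

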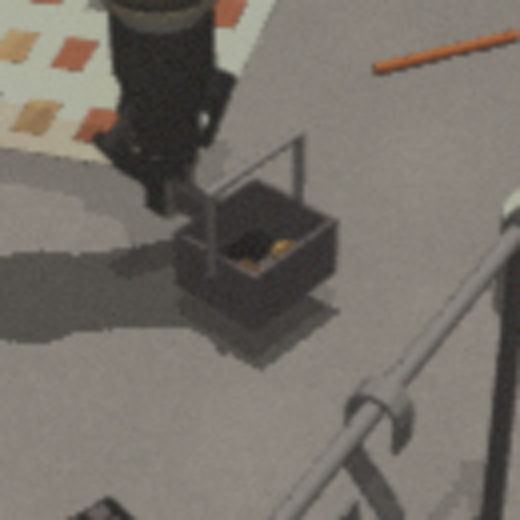

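Tub lifted and level. Carrying it to 90 mm in front of the hook, with its handle bar at entry height.

```bash
python3 -m creep '[{"offset":[0,0,-0.01],"yaw":0},{"offset":[-0.005,0.004,-0.025],"yaw":0},{"offset":[-0.015,0.012,-0.04],"yaw":-0.01},{"offset":[-0.03,0.024,-0.05],"yaw":-0.02},{"offset":[-0.05,0.04,-0.0525],"yaw":-0.03},{"offset":[-0.073,0.058,-0.0525],"yaw":-0.05},{"offset":[-0.097,0.077,-0.0525],"yaw":-0.07},{"offset":[-0.121,0.096,-0.0525],"yaw":-0.09},{"offset":[-0.145,0.115,-0.0525],"yaw":-0.11},{"offset":[-0.169,0.134,-0.0525],"yaw":-0.13},{"offset":[-0.193,0.153,-0.0525],"yaw":-0.145},{"offset":[-0.217,0.172,-0.0525],"yaw":-0.16},{"offset":[-0.238,0.188,-0.0525],"yaw":-0.17},{"offset":[-0.255,0.202,-0.0525],"yaw":-0.18},{"offset":[-0.268,0.212,-0.0525],"yaw":-0.183},{"offset":[-0.275,0.2175,-0.0525],"yaw":-0.183},{"offset":[-0.2768,0.219,-0.0525],"yaw":-0.183},{"offset":[-0.2768,0.219,-0.0525],"yaw":-0.183},{"offset":[-0.2768,0.219,-0.0525],"yaw":-0.183}]'
python3 - <<'E'
from h import *
for n in ['wrist','scene','top']: snap(n,n+'11')
i=ld('scene11')['img'][130:330,200:380];cv2.imwrite('pics/s11c.png',cv2.resize(i,None,fx=3,fy=3,interpolation=cv2.INTER_CUBIC))
i=ld('top11')['img'][120:270,220:390];cv2.imwrite('pics/t11c.png',cv2.resize(i,None,fx=4,fy=4,interpolation=cv2.INTER_CUBIC))
E
```

```text
clock: 13.87
tcp_pos: [0.4934, -0.0405, 0.1075]
tcp_rot: [-3.141, -0.0, 1.44]
force: [-0.1, 0.4, -1.3]
gripper_width: 0.129
```

View pics/s11c.png

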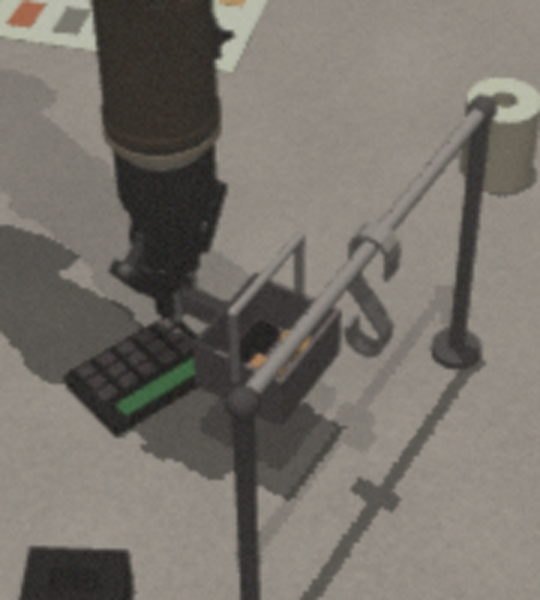

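View pics/t11c.png

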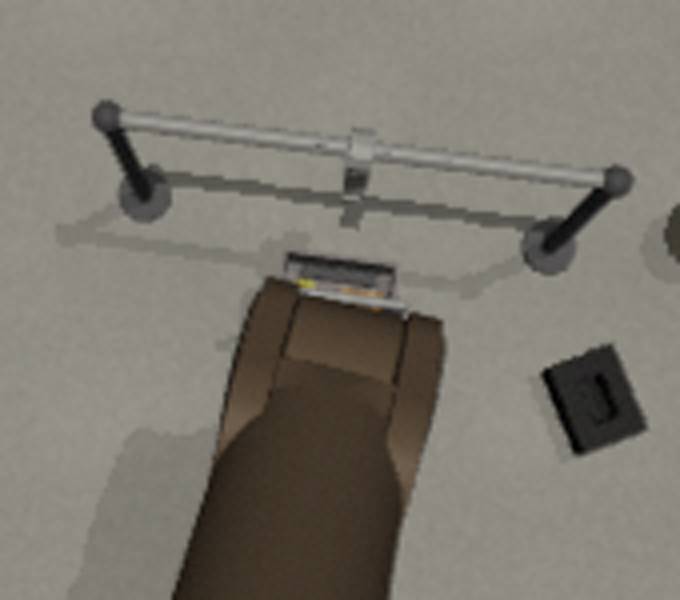

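View pics/wrist11.png

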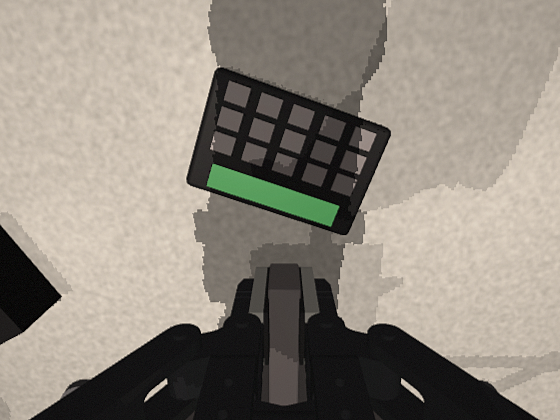

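```bash
python3 - <<'E'
from h import *
np.set_printoptions(precision=4,suppress=True)
s=ld('scene11');t=ld('top11')
S=lambda x,y:(200+x/3,130+y/3);T=lambda x,y:(220+x/4,120+y/4)
a=tri(t,T(300,293),s,S(303,239));b=tri(t,T(407,308),s,S(234,310));print('bail',a,b,(a[0]+b[0])/2)
q=-.132;u=np.array([np.cos(q),np.sin(q),0]);v=np.array([-u[1],u[0],0]);o=np.array([.6685,-.064,.1605])
img=cv2.resize(s['img'][130:330,200:380],None,fx=3,fy=3,interpolation=cv2.INTER_CUBIC)
def dot(X,col):
    p=(proj(s,X)-[200,130])*3; cv2.circle(img,tuple(int(round(k)) for k in p),2,col,-1)
for y in(-.008,.008):
  for x,z in [(-.016,.022),(-.016,.012),(0,0),(.016,.016),(.016,.03),(-.016,.064),(-.016,.104),(0,.12),(.016,.104),(.016,.086)]: dot(o+x*u+y*v+[0,0,z],(0,255,0) if y>0 else (0,0,255))
# predicted bail
tcp=np.array([.4937,-.0407,.1083]);q=1.44;bm=tcp+.0855*np.array([np.sin(q),-np.cos(q),0])+[0,0,.0855];print('pred',bm)
for y in(-.047,0,.047): dot(bm+y*v,(255,255,0))
for y in (-.17,.17): dot(np.array([.6685,-.0667,.27])+y*v,(0,255,255))
cv2.imwrite('pics/ov11.png',img)
st=get_state();print(st['tcp_pos'])
E
```

```text
bail (array([ 0.5875, -0.0232,  0.2003]), np.float64(0.017863524382662754)) (array([ 0.5724, -0.1016,  0.1927]), np.float64(0.006265302541237459)) [ 0.5799 -0.0624  0.1965]
pred [ 0.5785 -0.0519  0.1938]
[ 0.4935 -0.0404  0.1075]
```

View pics/ov11.png

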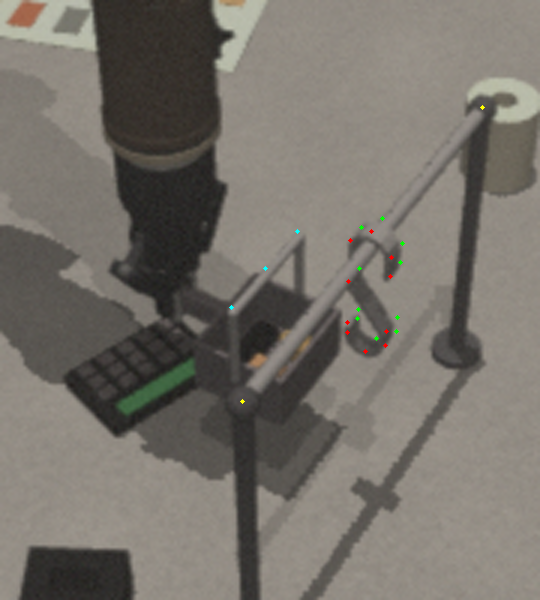

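The predicted points sit a uniform 1–2 px off both hook and handle, a calibration offset common to both, so the relative geometry holds. Moving in by 90.5 mm.

```bash
python3 -m creep '[{"offset":[0,0.006,-0.001],"yaw":0},{"offset":[0,0.018,-0.001],"yaw":0},{"offset":[0,0.032,-0.001],"yaw":0},{"offset":[0,0.046,-0.001],"yaw":0},{"offset":[0,0.056,-0.001],"yaw":0},{"offset":[0,0.064,-0.001],"yaw":0},{"offset":[0,0.072,-0.001],"yaw":0},{"offset":[0,0.08,-0.001],"yaw":0},{"offset":[0,0.086,-0.001],"yaw":0},{"offset":[0,0.09,-0.001],"yaw":0},{"offset":[0,0.0905,-0.001],"yaw":0},{"offset":[0,0.0905,-0.001],"yaw":0},{"offset":[0,0.0905,-0.001],"yaw":0}]'
python3 - <<'E'
from h import *
for n in ['scene','top']: snap(n,n+'12')
i=ld('scene12')['img'][170:290,250:370];cv2.imwrite('pics/s12c.png',cv2.resize(i,None,fx=5,fy=5,interpolation=cv2.INTER_CUBIC))
E
```

```text
clock: 15.1
tcp_pos: [0.5831, -0.0535, 0.1085]
tcp_rot: [-3.141, -0.0, 1.439]
force: [0.4, 0.4, -2.4]
gripper_width: 0.122
```

View pics/s12c.png

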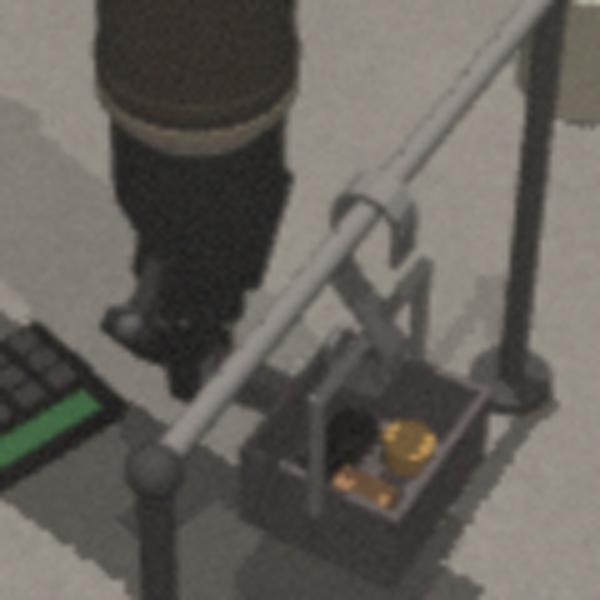

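The bar passes through the lower curl, between its tip and the shank, and no force shows. Lowering.

```bash
python3 -m creep '[{"offset":[0,0,0.004],"yaw":0},{"offset":[0,0,0.009],"yaw":0},{"offset":[0,0,0.014],"yaw":0},{"offset":[0,0,0.018],"yaw":0},{"offset":[0,0,0.021],"yaw":0},{"offset":[0,0,0.023],"yaw":0},{"offset":[0,0,0.024],"yaw":0},{"offset":[0,0,0.024],"yaw":0},{"offset":[0,0,0.024],"yaw":0}]'
python3 - <<'E'
from h import *
for n in ['scene','top']: snap(n,n+'13')
i=ld('scene13')['img'][170:290,250:370];cv2.imwrite('pics/s13c.png',cv2.resize(i,None,fx=5,fy=5,interpolation=cv2.INTER_CUBIC))
print(get_state()['force'],get_state()['torque'])
E
```

```text
clock: 15.95
tcp_pos: [0.5837, -0.0536, 0.0847]
tcp_rot: [3.141, 0.0, 1.439]
force: [-0.2, -0.6, -1.7]
gripper_width: 0.13
[ 0.37276716  0.64963321 -2.1408531 ] [-0.00901069  0.15182331 -0.0418827 ]
```

View pics/s13c.png

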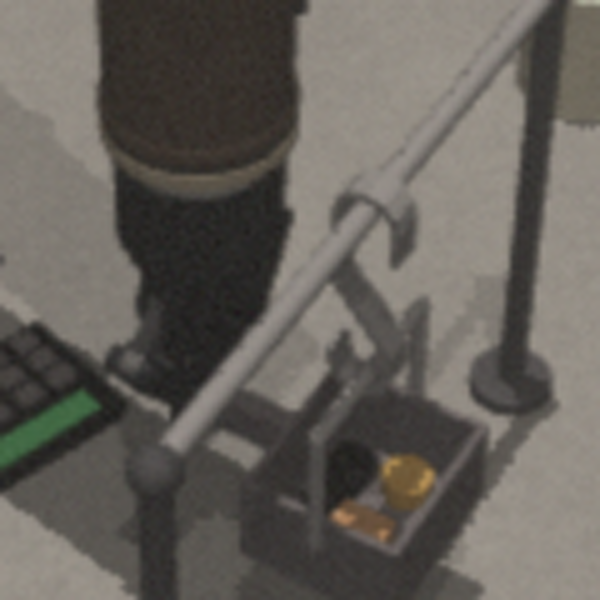

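The tip of the lower curl shows at (343,345), with the bar inside the bowl. The arm still carries the weight, so I'll lower in small steps.

```bash
for k in 1; do python3 -m creep '[{"offset":[0,0,0.001],"yaw":0},{"offset":[0,0,0.001],"yaw":0},{"offset":[0,0,0.001],"yaw":0}]'; done; python3 -m creep '[{"offset":[0,0,0.001],"yaw":0},{"offset":[0,0,0.001],"yaw":0},{"offset":[0,0,0.001],"yaw":0}]'; python3 -c "
from h import *
s=get_state();print(s['force'],s['torque'])"
```

```text
clock: 16.3
tcp_pos: [0.584, -0.0536, 0.0839]
tcp_rot: [3.141, -0.0, 1.439]
force: [0.5, -0.8, -0.1]
gripper_width: 0.13
clock: 16.55
tcp_pos: [0.5843, -0.0537, 0.0832]
tcp_rot: [3.14, -0.0, 1.439]
force: [-0.2, -0.4, 4.2]
gripper_width: 0.131
[-0.19547736 -0.38844729  4.2387518 ] [-0.11226175 -0.40200084 -0.06975287]
```

The bar is seated (force reversed). I'll ease up 0.8 mm, open, and rise slowly.

```bash
python3 -m creep '[{"offset":[0,0,-0.0008],"yaw":0},{"offset":[0,0,-0.0008],"yaw":0},{"offset":[0,0,-0.0008],"yaw":0},{"offset":[0,0,-0.0008],"yaw":0}]'
python3 -m creep '[{"offset":[0,0,0],"yaw":0},{"offset":[0,0,0],"yaw":0},{"offset":[0,0,0],"yaw":0},{"offset":[0,0,0],"yaw":0},{"offset":[0,0,0],"yaw":0},{"offset":[0,0,0],"yaw":0}]' 0
python3 - <<'E'
from h import *
for n in ['wrist','scene']: snap(n,n+'14')
i=ld('scene14')['img'][170:290,250:370];cv2.imwrite('pics/s14c.png',np.hstack([cv2.resize(i,None,fx=4,fy=4),ld('wrist14')['img'][:,130:440][::1][-420:]]) if 0 else cv2.resize(i,None,fx=4,fy=4,interpolation=cv2.INTER_CUBIC))
E
```

```text
clock: 16.88
tcp_pos: [0.5836, -0.0536, 0.0834]
tcp_rot: [3.141, -0.0, 1.439]
force: [-0.3, -0.2, 4.4]
gripper_width: 0.132
clock: 17.38
tcp_pos: [0.5834, -0.0536, 0.0833]
tcp_rot: [-3.141, 0.0, 1.439]
force: [-0.0, 0.1, -0.6]
gripper_width: 0.499
```

View pics/s14c.png

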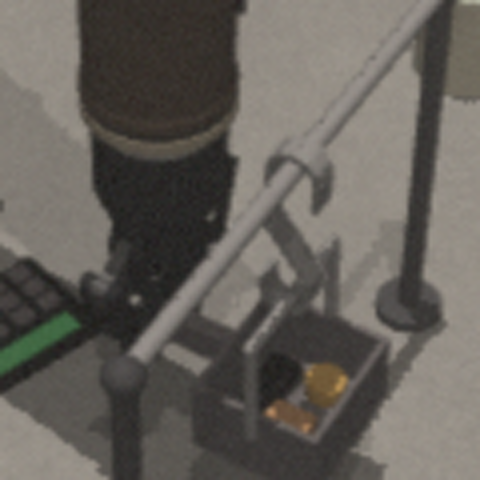

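View pics/wrist14.png

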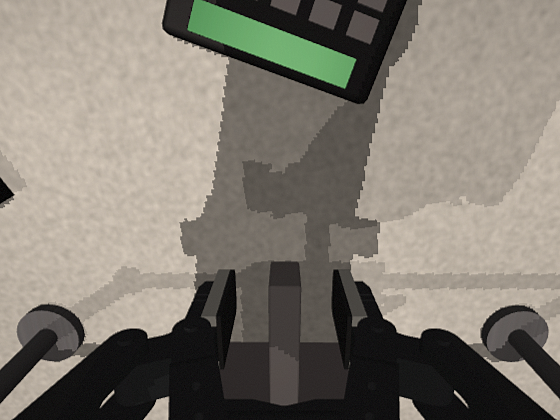

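The tab is free between the open pads, centred at column 285, and the tub hangs. Rising, then retreating.

```bash
python3 -m creep '[{"offset":[0,0,-0.008],"yaw":0},{"offset":[0,0,-0.02],"yaw":0},{"offset":[0,0,-0.035],"yaw":0},{"offset":[0,0,-0.05],"yaw":0},{"offset":[0,0,-0.06],"yaw":0},{"offset":[0,-0.02,-0.065],"yaw":0},{"offset":[0,-0.05,-0.07],"yaw":0},{"offset":[0,-0.09,-0.075],"yaw":0},{"offset":[0,-0.12,-0.08],"yaw":0},{"offset":[0,-0.15,-0.08],"yaw":0},{"offset":[0,-0.16,-0.08],"yaw":0},{"offset":[0,-0.16,-0.08],"yaw":0},{"offset":[0,-0.16,-0.08],"yaw":0},{"offset":[0,-0.16,-0.08],"yaw":0}]'
python3 - <<'E'
from h import *
for n in ['wrist','scene','top']: snap(n,n+'15')
i=ld('scene15')['img'][150:300,230:380];cv2.imwrite('pics/s15c.png',cv2.resize(i,None,fx=4,fy=4,interpolation=cv2.INTER_CUBIC))
E
```

```text
clock: 18.65
tcp_pos: [0.4266, -0.0326, 0.164]
tcp_rot: [3.14, -0.0, 1.439]
force: [-0.5, 0.2, 0.2]
gripper_width: 0.504
```

View pics/s15c.png

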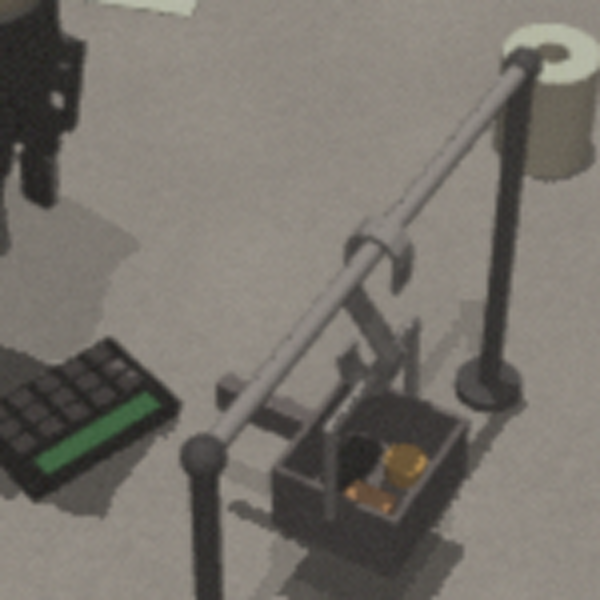

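View pics/wrist15.png

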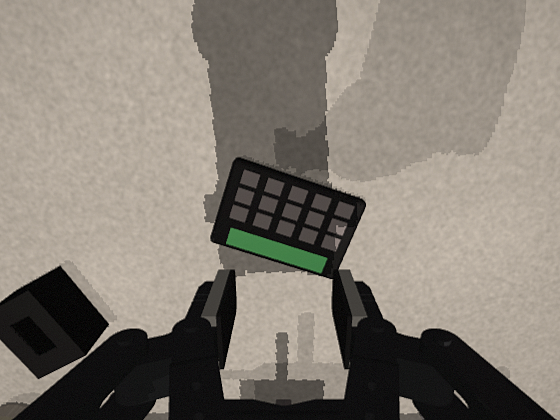

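View pics/top15.png

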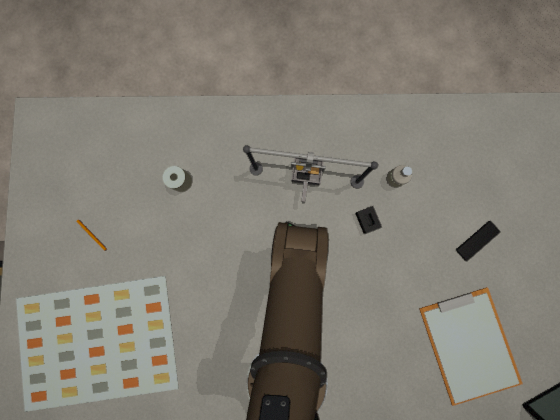

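The tub hangs with the hook at mid-handle, and nothing else has moved. I'll wait for any swing to die out and compare frames.

```bash
for k in 1 2; do python3 -m creep '[{"offset":[0,0,0],"yaw":0},{"offset":[0,0,0],"yaw":0},{"offset":[0,0,0],"yaw":0},{"offset":[0,0,0],"yaw":0},{"offset":[0,0,0],"yaw":0},{"offset":[0,0,0],"yaw":0},{"offset":[0,0,0],"yaw":0},{"offset":[0,0,0],"yaw":0},{"offset":[0,0,0],"yaw":0},{"offset":[0,0,0],"yaw":0},{"offset":[0,0,0],"yaw":0},{"offset":[0,0,0],"yaw":0},{"offset":[0,0,0],"yaw":0},{"offset":[0,0,0],"yaw":0},{"offset":[0,0,0],"yaw":0},{"offset":[0,0,0],"yaw":0},{"offset":[0,0,0],"yaw":0},{"offset":[0,0,0],"yaw":0},{"offset":[0,0,0],"yaw":0},{"offset":[0,0,0],"yaw":0}]'; done
python3 - <<'E'
from h import *
snap('scene','s16'); f=[]
for k in range(8): f.append(snap('scene','s17')['img'][150:300,230:380].astype(int))
print([round(np.abs(f[k]-f[0]).max(),1) for k in range(8)],np.abs(f[0]-ld('scene15')['img'][150:300,230:380]).max(), np.abs(f[0]-ld('scene15')['img'][150:300,230:380])[75:,60:].mean())
i=f[-1].astype(np.uint8);cv2.imwrite('pics/s17c.png',cv2.resize(i,None,fx=4,fy=4,interpolation=cv2.INTER_CUBIC))
c=ld('s17');a=ld('scene0')
for n,(x0,y0,x1,y1) in {'calc':(220,235,276,274),'roll':(366,157,385,193),'bottle':(244,355,280,410)}.items(): print(n,np.abs(c['img'][y0:y1,x0:x1].astype(int)-a['img'][y0:y1,x0:x1]).mean())
E
```

```text
clock: 20.47
tcp_pos: [0.425, -0.0325, 0.1634]
tcp_rot: [3.142, -0.0, 1.439]
force: [-0.2, -0.4, -0.2]
gripper_width: 0.499
clock: 22.13
tcp_pos: [0.4249, -0.0325, 0.1634]
tcp_rot: [3.142, -0.0, 1.439]
force: [-0.2, 0.5, 0.3]
gripper_width: 0.502
[np.int64(0), np.int64(13), np.int64(16), np.int64(14), np.int64(14), np.int64(15), np.int64(15), np.int64(13)] 49 1.8263703703703704
calc 17.219017094017094
roll 10.041910331384015
bottle 9.965824915824916
```

View pics/s17c.png

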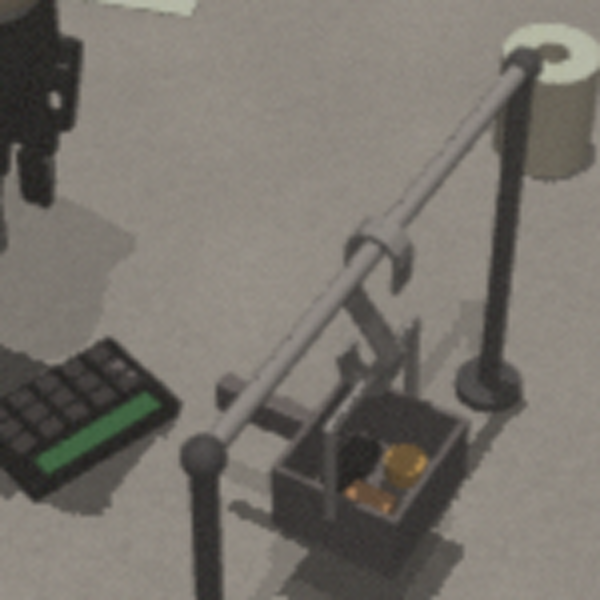

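The tub is at rest: frame differences are only noise. The non-zero differences on the bystander objects may just be lighting, so I'll check their positions.

```bash
python3 - <<'E'
from h import *
a=ld('scene0')['img'];b=ld('s17')['img'];A=ld('top0')['img'];B=ld('top15')['img']
g=lambda i:cv2.cvtColor(i,6)
def sh(i,j,x0,y0,x1,y1):
    r=cv2.matchTemplate(g(j)[y0-6:y1+6,x0-6:x1+6],g(i)[y0:y1,x0:x1],cv2.TM_CCOEFF_NORMED);_,m,_,l=cv2.minMaxLoc(r);return l[0]-6,l[1]-6,round(m,3)
print('calc',sh(a,b,218,233,278,276),'roll top',sh(A,B,160,163,190,195),'bottle top',sh(A,B,388,163,414,190),'bottle sc',sh(a,b,242,352,282,412),'mean',g(a).mean(),g(b).mean())
E
```

```text
calc (0, 0, 0.81) roll top (0, 0, 0.999) bottle top (0, 0, 0.999) bottle sc (0, 0, 0.997) mean 104.26998724489796 109.55114795918368
```

```bash
python3 -c "
from plant import hand_in
print(hand_in())"
```

```text
the job is handed in; nothing more can be done
None
```

The job is done and handed in at about 22.6 s on the robot's clock. The S-hook hangs on the rail near its middle, open side towards the robot. The tub hangs from the hook's lower curl by the middle of its handle, released and clear of the gripper.

**Last checks:**
- **Tub:** it looked level by eye, and eight successive frames after a 3 s wait differed only by image noise, so it was at rest.
- **Forces:** wrist force stayed around 9 N or less in every reading I took, and was near zero at the end.
- **Bottle, paper roll and calculator:** none showed any pixel shift from the first pictures. The calculator's image match was weaker (0.81, against 0.997 or better for the others). I put that down to the arm's shadow across it.

**Disagreements along the way:**
- **Scene camera:** it showed a uniform offset of 1–2 pixels on both hook and handle. I treated it as calibration error because the two agreed with each other.
- **Handle position:** one estimate from two views was inconsistent because the arm hid an end of the handle in the top view. I used the wrist-camera measurement instead.

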